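# Divide a shelf bin and sort returned parts into it

### The arm

A 6-joint arm with a two-finger parallel gripper is mounted at the origin on the work surface. World frame = base frame: x ahead of the robot, y to its left, z up, the work surface at z = 0. Lengths are in mm, angles in rad, forces in N, time in s.
With the tool pointing down it reaches from about 350 to 775 mm from the base axis. Payload 7.3 kg.
Tool frame: the origin (TCP) lies at the very end of the fingers, on their centre line; the grasp point (between the pads) lies 19 mm behind it; x points along the fingers, y is the direction in which the jaws open and shut, and the axes are right-handed (so a half turn about x gives the same grasp; the last joint's range is limited). The gripper opens to 92 mm and grips with 3 to 60 N. Pads are 19 mm wide; open, the fingers measure 130 mm over their backs; the gripper's body (75 mm by 190 mm) begins 47 mm behind the grasp point.
Start: joints at [0.987, 0.342, 1.524, -0, 1.275, -0.146], TCP at [222.563, 475.513, 203.241] pointing down, gripper open.
Joint ranges: [-2.53, 2.53], [-0.77, 2.02], [0.04, 2.7], [-1, 4.14], [0.28, 2.66], [-3.11, 3.11]. Speed limits (rad/s): [2.57, 2.57, 3.14, 3.14, 3.14, 3.14].

### API

Orientations are given as [roll, pitch, yaw] about the fixed x, y, z axes, in that order (R = Rz(yaw) Ry(pitch) Rx(roll)).
In Python, from plant import bot gives the robot as it stands.
- The arm moves only by the tool step_arm, never from a script. Its argument "targets" is a list that holds one entry, the list of rows, each a list of 4 numbers: the shift along the tool's x, y, z in m, then the turn about the tool's x in degrees. A call has exactly 5 rows; each row is the pose to reach, as a shift and turn from the pose measured when the call began, along the tool's axes at that moment; what a row does not reach only later rows make up. A row lasts 1/12 s, in which the tool goes at most 41.7 mm and 7.16 degrees, less where a joint would pass 70% of its speed; a pose out of reach is approached as far as the arm can. A call with a gripper value outside its range is refused whole. "jaw" is the closure, from 0 (fully open) to 1 (shut), set as the call begins (left out, the last holds). The fingers move at their own pace and stop on an object; the grip force is fixed at half the most. Time passes only in rows, so rows that repeat a pose let the fingers close, or fill a call up. It gives the time, the measured TCP pose, the force and the opening at its end, in the units of the state.
- bot.get_obs(): the state, without advancing time (a new reading comes with each control period).
- bot.capture(name): name is "scene" or "top" or "wrist"; returns a dict with "color" (384x512x3 uint8, red, green, blue), "depth" (384x512 float32, mm along the optical axis (not along the pixel's ray), 0 where there is no reading), "fov_y" (degrees; the focal length in pixels is half the picture's height over the tangent of half this angle, whatever the lens; pixels are square), "cx", "cy" (the principal point, pixels), "rvec" (rotation vector, rad) and "tvec" (3), from world to camera coordinates, as OpenCV has them. Camera axes: x right, y down, z forward; pixel columns grow to the right and rows downward; lengths in mm; the calibration is good to about 2 mm. A picture is of the moment at which its call begins.
- bot.close_job(): hands the job in, once; it reports no verdict.
The state is a dict: "time": time; "joint_positions": joint angles; "dq": joint speeds; "tau": joint torques, N m; "tool_pos": TCP position; "tcp_rot": TCP orientation; "contact_force": force on the tool from outside, world axes, zero at the start; "moment": the same for the moment, N m; "grip_width": finger opening in mm.
Only numpy, scipy, OpenCV 4.12 (cv2) and the standard library are available. Lean on these libraries where they do the work, as an engineer would, in place of code of your own. Each camera call takes 0.05 s, during which the arm holds its last target. There are 200 camera calls.

### The job

The grey shelf bin holds one steel hexagon bar at one end and one steel sleeve at the other. First take the black divider from its stand and push it fully down, upright, into the pair of slots in the middle of the bin; then sort the loose parts from the rubber mat into the bin, each into the compartment that holds its own kind. Leave the mug, screwdriver and bottle where they are.

Things in the scene. Friction and masses are not known exactly. Their poses are not given: they have to be found in the camera images.
- bin: grey plastic shelf bin, open on top, fixed to the bench; outside 190 (x) by 280 (y) by 80 (z) mm, walls and floor 4 mm. Origin: centre of its underside, z up; yaw within about 10 degrees of the bench's. With the divider standing in the slots along the bin's x, it has two compartments, at +y and -y, each about 182 by 130 mm.
- bin_slots (a point): middle of the bin's inner floor, axes as the bin. At its x = -91 and +91 mm (inside faces of the long walls) is a vertical slot, 8 to 9 mm wide in y, between two ribs that stand 12 mm in from the wall. The slots run from the floor up to the rim, flaring above 60 mm to about 29 mm wide. The divider's two side edges slide down in them to the floor.
- divider: black plastic divider panel, 174 mm (x) by 5 mm (y) by 76 mm high (its lowest 15 mm only 168 mm wide), with a grip block 60 (x) by 12 (y) mm on the middle of its upper edge, from 60 to 95 mm above the underside; 120 g. Origin: centre of its lower edge, z up. Starts upright in the stand. Either way round fits.
- stand: low metal stand for the divider, fixed: base 190 (x) by 60 (y) by 5 mm with two rails 14 mm thick up to z = 35 mm, leaving a groove 8 mm wide along x that opens upwards. Origin: centre of its underside. The divider's lower edge rests at z = 5 mm; lift it straight out.
- hexbar_1: loose steel hexagon distance bar lying flat on the mat: 76 mm long (x), 22 mm across flats (its height as it lies), 25 mm across corners (its width), with a 12 mm thick, 14 mm long stub on its +x end. Origin: centre of the hexagon part, 11 mm above what it lies on. 150 to 350 g.
- hexbar_2: a second bar like hexbar_1, also on the mat
- sleeve_1: loose steel sleeve (short thick tube) standing on end on the mat: outside 40 mm, bore 24 mm, 32 mm high. Origin: its centre, 16 mm above what it stands on. 120 to 250 g.
- hexbar_kept: a bar like hexbar_1 that already lies in one end of the bin; its end is the one for bars
- sleeve_kept: a sleeve like sleeve_1 that already stands in the other end of the bin; its end is the one for sleeves
- mat: black rubber mat, fixed, 350 (x) by 170 (y) by 3 mm, on which the parts to sort lie. Origin: centre of its underside, on the bench
- mug: white mug, bystander, 80 mm wide, 90 mm high; origin: centre of its underside
- screwdriver: screwdriver lying on the bench, bystander; origin on its underside
- oil_bottle: white plastic bottle, bystander, 60 mm wide, 150 mm high; origin: centre of its underside
Not all that is in view belongs to the job. What is shaped like the hexbar_2 but green or turquoise is not meant.

How it is judged:
By the outcome, as a careful person would: the job done as asked, in the order asked, and still so for the second after the job is handed in, with the robot touching nothing.
It also fails if it takes over 70 s, if anything falls off the work surface, if the arm or the gripper's body presses on something with over 40 N, if the wrist force passes 120 N, or if a joint passes its speed limit or range.

## Working session

There is one attempt and no reset: what is moved stays moved. The work goes in short steps, Python scripts to look and compute and a tool call to move; the robot and the scene stay as the last step left them, time stands still between calls to the robot, and variables do not carry over. Pictures are saved under pics/ and viewed, about 8 in all and at most 12, crops included, and the job is handed in when it is done.

Besides the shell and the picture viewer there is one more tool, called after ">>>" as name(argument=value, ...) on one line, values as JSON. step_arm: Moves the arm, as the interface text tells. Its arguments: {"type":"object","properties":{"targets":{"type":"array","items":{"type":"array","items":{"type":"array","items":{"type":"number"}}}},"jaw":{"type":"number"}},"required":["targets"]}

```bash
ls; mkdir -p pics
cat > h.py <<'E'
import numpy as np, cv2
from plant import bot
def cap(n):
    c=bot.capture(n); c['f']=192/np.tan(np.radians(c['fov_y'])/2)
    c['R']=cv2.Rodrigues(np.array(c['rvec'],float))[0]; c['t']=np.array(c['tvec'],float).ravel(); return c
def ray(c,uv,z):
    "pixels -> world points on plane z"
    uv=np.atleast_2d(np.array(uv,float)); d=np.c_[(uv[:,0]-c['cx'])/c['f'],(uv[:,1]-c['cy'])/c['f'],np.ones(len(uv))]@c['R']
    o=-c['R'].T@c['t']; return o+d*((z-o[2])/d[:,2])[:,None]
def cloud(c):
    v,u=np.mgrid[:384,:512]; Z=c['depth'].astype(float)
    P=np.stack([(u-c['cx'])/c['f']*Z,(v-c['cy'])/c['f']*Z,Z],-1)-c['t']
    P=P@c['R']; P[Z==0]=np.nan; return P
def save(c,n,box=None,s=1):
    i=c['color'][...,::-1]
    if box: i=i[box[1]:box[3],box[0]:box[2]]
    cv2.imwrite('pics/'+n,cv2.resize(i,None,fx=s,fy=s,interpolation=cv2.INTER_CUBIC))
E
python3 - <<'E'
from h import *
import pickle
a=cap('top');b=cap('scene')
pickle.dump((a,b),open('c0.pkl','wb'))
cv2.imwrite('pics/a.png',a['color'][...,::-1]);cv2.imwrite('pics/b.png',b['color'][...,::-1])
for c in(a,b): print(c['fov_y'],c['cx'],c['cy'],-c['R'].T@c['t'])
o=bot.get_obs();print(o)
E
```

```text
pics
50.388469369050505 254.49960988389353 189.2897828378926 [ 465.09682526  -17.10216466 1243.02139364]
50.78228437690615 258.44768453899417 186.88125146445125 [1139.24830915  579.46747108  793.74084053]
{'time': 0.1, 'joint_positions': array([ 9.87005997e-01,  3.42638309e-01,  1.52488040e+00,  4.26047513e-05,
        1.27539560e+00, -1.46016454e-01]), 'dq': array([-8.65382522e-04, -1.33363776e-03, -2.41655356e-03, -5.47548893e-04,
        5.65502308e-05,  8.37196345e-04]), 'tau': array([ 2.17058790e-03, -4.32004344e+01, -2.44697249e+01,  7.20642367e-02,
        5.25503280e-02, -2.89744821e-05]), 'tool_pos': array([222.3281822 , 475.18962748, 202.63646891]), 'tcp_rot': array([-1.74763027,  1.56947405, -2.18541657]), 'contact_force': array([ 0.24409384,  0.13965628, -0.38822342]), 'moment': array([ 0.00471403, -0.02488292,  0.05186041]), 'grip_width': 92.11371140403719}
```

View pics/a.png

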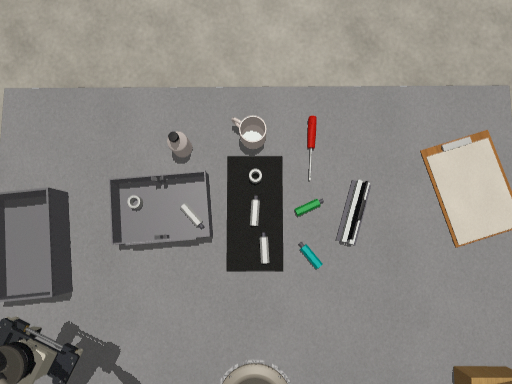

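View pics/b.png

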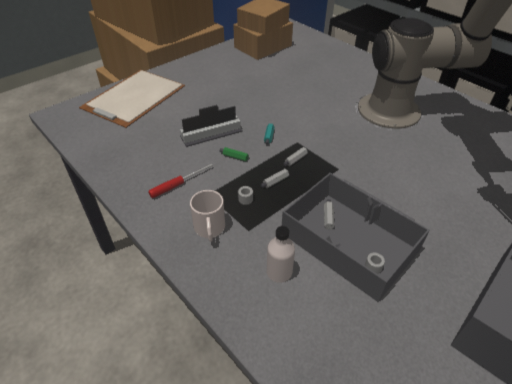

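Top view: the bin is at (160,208), with the kept bar at (192,215) in its −y end and the kept sleeve at (134,202) in its +y end. The empty bin at the left edge (30,245) is not ours. Candidates for bars: steel (255,211) and steel (264,249) on the mat are the ones I want; green (309,207) and turquoise (310,256) are excluded. The only loose sleeve is (255,176), and the divider stands at (353,212).

Run:
```python
from h import *
import pickle
a,b=pickle.load(open('c0.pkl','rb'))
save(a,'crop.png',(100,150,380,280),2.8)
P=cloud(a); col=a['color'].astype(int); g=col.sum(2)/3
v,u=np.mgrid[:384,:512]
print('bench z',np.nanmedian(P[280:300,100:300,2]))
def rect(m,name,z):
    n,l,s,_=cv2.connectedComponentsWithStats(m.astype(np.uint8))
    for i in range(1,n):
        if s[i,4]<25: continue
        yy,xx=np.where(l==i); W=ray(a,np.c_[xx,yy],z)[:,:2].astype(np.float32)
        r=cv2.minAreaRect(W); print(name,s[i],np.round(r[0]),np.round(r[1]),round(r[2],1),'mean',W.mean(0).round(1),'depthz',np.nanmedian(P[yy,xx,2]).round(1))
inb=lambda x0,y0,x1,y1:(u>=x0)&(u<x1)&(v>=y0)&(v<y1)
rect((g>100)&inb(230,160,281,268),'mat parts',25)
rect((g<35)&inb(222,150,290,275),'mat',3)
rect((g>130)&inb(118,185,206,235),'kept',20)
# bin rim: by depth height
rect((abs(P[...,2]-80)<12)&inb(100,165,220,250),'rim',80)
rect((P[...,2]>60)&inb(330,175,380,250),'div',90)
rect((P[...,2]>85)&inb(330,175,380,250),'divtop',100)
rect((P[...,2]>20)&(P[...,2]<50)&inb(330,175,380,250),'rails',35)
```

```text
bench z 1.4247114372537169
mat parts [249 169  13  13  96] [655.  -3.] [36. 37.] 89.8 mean [655.1  -3.2] depthz 36.0
mat parts [250 197  10  29 219] [546.  -1.] [24. 84.] 86.0 mean [543.3  -1.2] depthz 24.5
mat parts [260 233   9  31 220] [437. -29.] [24. 88.] 89.8 mean [432.4 -29.5] depthz 24.9
mat [ 227  157   56  114 2237] [543.  -1.] [345. 166.] 0.4 mean [520.8   8.7] depthz 4.3
mat [240 157  34  18 186] [688.  -8.] [102.  53.] 89.8 mean [691.4 -11. ] depthz 4.0
mat [272 157   9  17  53] [690. -66.] [45. 25.] 25.8 mean [690.8 -67.4] depthz 4.6
mat [270 175  12  21  71] [627. -66.] [34. 62.] 89.7 mean [634.9 -61.6] depthz 4.3
kept [ 146  185   60   50 2484] [552. 237.] [181. 148.] 89.9 mean [555.2 226. ] depthz 5.6
kept [127 194  13  14 105] [579. 365.] [40. 36.] 1.9 mean [578.1 365.2] depthz 36.3
rim [109 171 101  74 869] [552. 272.] [195. 282.] 4.8 mean [545.  281.7] depthz 80.3
div [350 181  19  59 277] [ 544. -299.] [ 18. 173.] 74.2 mean [ 542.9 -297.3] depthz 83.8
divtop [356 199  10  22 118] [ 545. -299.] [15. 61.] 74.2 mean [ 544.4 -298.6] depthz 100.6
rails [341 180  23  65 523] [ 543. -298.] [ 39. 190.] 73.5 mean [ 536.5 -290.2] depthz 35.9
rails [364 183   6  17  33] [ 604. -334.] [ 5. 50.] 74.3 mean [ 603.6 -334. ] depthz 37.0
```

View pics/crop.png

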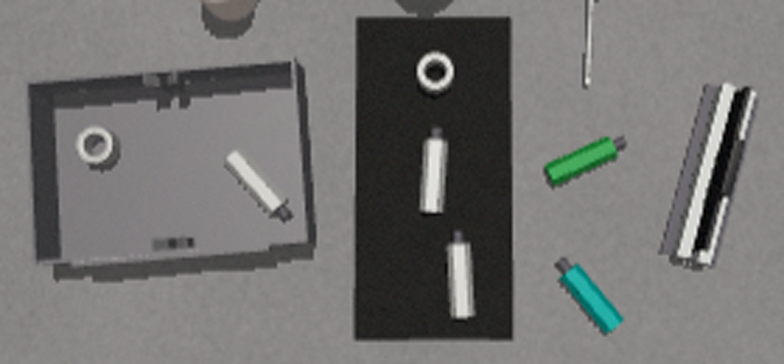

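Crop: the sleeve is at about (434,72), the mid bar at (432,172) and the lower bar at (460,278), all steel. The green and turquoise bars lie off the mat, and the kept bar (258,185) and sleeve (95,146) are in the bin. The choice holds. The measured sizes match: rim 195x282, divider 173, rails 190, sleeve 37.

```bash
cat >> h.py <<'E'
from scipy.spatial.transform import Rotation as Ro
def to(x,y,z,hd=None,o=None):
    "tool-axes shift (m) and turn (deg) to world x,y,z with jaw axis heading hd (deg, mod 180)"
    o=o or bot.get_obs(); R=Ro.from_euler('xyz',o['tcp_rot']).as_matrix()
    s=R.T@(np.array([x,y,z])-o['tool_pos'])/1000
    h=np.degrees(np.arctan2(R[1,1],R[0,1])); t=0
    if hd is not None: t=-((hd-h+90)%180-90)   # tool x points down
    print('pos',o['tool_pos'].round(1),'x-axis',R[:,0].round(3),'jaw hd',round(h,1),'q6',round(o['joint_positions'][5],2),'grip',round(o['grip_width'],1),'F',np.round(o['contact_force'],1),'t',round(o['time'],2))
    print('shift',s.round(4),'turn',round(t,1))
E
python3 - <<'E'
from h import *
to(545,-299,230,74.2)
to(545,-120,230,74.2)
E
```

```text
pos [222.3 475.2 202.6] x-axis [-0.001 -0.001 -1.   ] jaw hd 64.9 q6 -0.15 grip 92.1 F [ 0.2  0.1 -0.4] t 0.1
shift [-0.0268 -0.5644  0.6204] turn -9.3
pos [222.3 475.2 202.6] x-axis [-0.001 -0.001 -1.   ] jaw hd 64.9 q6 -0.15 grip 92.1 F [ 0.2  0.1 -0.4] t 0.1
shift [-0.027  -0.4023  0.5446] turn -9.3
```

>>> step_arm(targets=[[[-0.005,-0.026,0.029,0],[-0.01,-0.053,0.058,0],[-0.015,-0.08,0.088,0],[-0.02,-0.107,0.118,0],[-0.027,-0.134,0.147,0]]])

```text
time: 0.52
tool_pos: [298.5, 289.6, 229.4]
tcp_rot: [-1.859, 1.568, -2.296]
contact_force: [2.0, 0.8, 0.6]
grip_width: 91.7
```

>>> step_arm(targets=[[[0,-0.027,0.03,0],[0,-0.054,0.059,0],[0,-0.081,0.089,0],[0,-0.108,0.119,0],[0,-0.135,0.148,0]]])

```text
time: 0.93
tool_pos: [375.6, 102.7, 229.6]
tcp_rot: [-1.833, 1.568, -2.27]
contact_force: [1.5, -0.2, 0.0]
grip_width: 91.9
```

>>> step_arm(targets=[[[0,-0.027,0.03,0],[0,-0.054,0.059,0],[0,-0.081,0.089,0],[0,-0.108,0.119,0],[0,-0.135,0.148,0]]])

```text
time: 1.35
tool_pos: [452.8, -84.4, 229.7]
tcp_rot: [-1.974, 1.568, -2.412]
contact_force: [0.9, 0.7, -0.4]
grip_width: 91.7
```

Run:
```python
from h import *
to(545,-299,230,74.2)
```

```text
pos [452.8 -84.4 229.7] x-axis [-0.002 -0.002 -1.   ] jaw hd 64.9 q6 -1.48 grip 91.7 F [ 0.9  0.7 -0.4] t 1.35
shift [-0.0002 -0.1554  0.1744] turn -9.3
```

>>> step_arm(targets=[[[0,-0.026,0.029,-3],[0,-0.052,0.058,-6],[0,-0.078,0.087,-9.3],[0,-0.104,0.116,-9.3],[0,-0.13,0.145,-9.3]]])

```text
time: 1.77
tool_pos: [529.2, -265.4, 229.3]
tcp_rot: [-2.472, 1.568, -2.748]
contact_force: [1.4, -0.4, 0.9]
grip_width: 91.5
```

Run:
```python
from h import *
import pickle
to(545,-299,230,74.2)
c=cap('wrist'); pickle.dump(c,open('w.pkl','wb')); save(c,'w1.png')
P=cloud(c); Z=P[...,2]
for lo,hi,z in((92,110,100),(70,92,81),(28,45,35)):
    m=((Z>lo)&(Z<hi)).astype(np.uint8); n,l,s,_=cv2.connectedComponentsWithStats(m)
    for i in range(1,n):
        if s[i,4]<150: continue
        yy,xx=np.where(l==i); r=cv2.minAreaRect(ray(c,np.c_[xx,yy],z)[:,:2].astype(np.float32))
        print(z,s[i],np.round(r[0],1),np.round(r[1],1),round(r[2],1))
print(-c['R'].T@c['t'],c['fov_y'])
```

```text
pos [ 529.2 -265.4  229.3] x-axis [-0.003 -0.001 -1.   ] jaw hd 74.2 q6 -1.89 grip 91.5 F [ 1.4 -0.4  0.9] t 1.77
shift [-0.0007 -0.028   0.0243] turn 0.0
100 [226 176  12  52 563] [ 544.3 -299.7] [12.  59.9] 73.2
81 [228 123  11  99 348] [ 518.  -291.6] [ 11.5 115. ] 73.2
81 [232 228   5  34 159] [ 603.5 -316.6] [ 5.  44.9] 73.1
35 [221 113  12 139 970] [ 540.4 -311.5] [ 13.7 189. ] 72.4
35 [ 238  113   12  139 1531] [ 546.8 -289.2] [ 15.5 188.9] 73.2
35 [451 190  33  28 540] [651.2  -5.9] [42.2 39.4] 38.1
[ 455.26015239 -245.35684931  409.96939511] 66.6159726843153
```

View pics/w1.png

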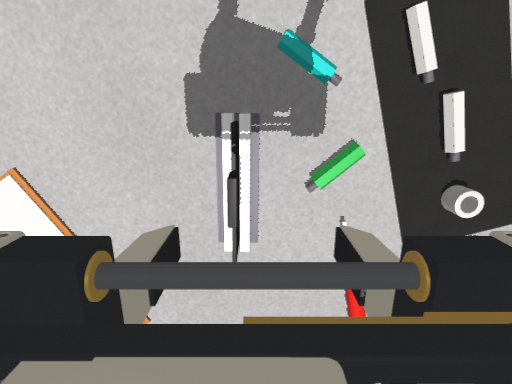

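Wrist view: the divider stands in the stand at (236,180) with its grip block at rows 176–228, 12x60 mm as described. Centring over it, then going down.

>>> step_arm(targets=[[[0,-0.014,0.012,1],[0,-0.028,0.024,1],[0,-0.029,0.024,1],[0,-0.029,0.024,1],[0,-0.029,0.024,1]]])

```text
time: 2.23
tool_pos: [545.6, -305.5, 227.7]
tcp_rot: [-1.897, 1.566, -2.193]
contact_force: [0.2, -0.4, 0.2]
grip_width: 91.8
```

Run:
```python
from h import *
to(544.3,-299.7,71,73.2)
```

```text
pos [ 545.6 -305.5  227.7] x-axis [-0.003 -0.004 -1.   ] jaw hd 73.0 q6 -1.9 grip 91.8 F [ 0.2 -0.4  0.2] t 2.23
shift [ 0.1567  0.0059 -0.0027] turn -0.2
```

>>> step_arm(targets=[[[0.03,0.005,-0.002,0],[0.065,0.006,-0.003,0],[0.1,0.006,-0.003,0],[0.13,0.006,-0.003,0],[0.14,0.006,-0.003,0]]])

```text
time: 2.65
tool_pos: [541.6, -296.4, 83.5]
tcp_rot: [-2.96, 1.562, 3.028]
contact_force: [-0.6, -0.2, -0.7]
grip_width: 91.7
```

Run:
```python
from h import *
to(544.3,-299.7,71,73.2)
```

```text
pos [ 541.6 -296.4   83.5] x-axis [-0.009  0.001 -1.   ] jaw hd 73.1 q6 -1.9 grip 91.7 F [-0.6 -0.2 -0.7] t 2.65
shift [ 0.0125 -0.0024  0.0037] turn -0.1
```

>>> step_arm(targets=[[[0.006,-0.0024,0.0037,0],[0.012,-0.0024,0.0037,0],[0.0125,-0.0024,0.0037,0],[0.0125,-0.0024,0.0037,0],[0.0125,-0.0024,0.0037,0]]])

```text
time: 3.07
tool_pos: [545.1, -300.2, 72.6]
tcp_rot: [-2.752, 1.564, -3.047]
contact_force: [0.5, 0.2, 0.3]
grip_width: 91.5
```

>>> step_arm(targets=[[[0,0,0,0],[0,0,0,0],[0,0,0,0],[0,0,0,0],[0,0,0,0]]], jaw=1)

```text
time: 3.48
tool_pos: [545.1, -300.3, 72.7]
tcp_rot: [-2.743, 1.564, -3.038]
contact_force: [-0.6, 0.9, 0.1]
grip_width: 63.3
```

>>> step_arm(targets=[[[0,0,0,0],[0,0,0,0],[0,0,0,0],[0,0,0,0],[0,0,0,0]]])

```text
time: 3.9
tool_pos: [545.1, -300.2, 72.7]
tcp_rot: [-2.754, 1.564, -3.049]
contact_force: [1.0, -0.1, 0.5]
grip_width: 29.9
```

Run:
```python
from h import *
to(544.3,-299.7,71,73.2)
```

```text
pos [ 545.1 -300.2   72.7] x-axis [-0.007 -0.001 -1.   ] jaw hd 73.1 q6 -1.9 grip 29.9 F [ 1.  -0.1  0.5] t 3.9
shift [ 0.0017  0.0003 -0.0009] turn -0.1
```

>>> step_arm(targets=[[[0,0,0,0],[0,0,0,0],[0,0,0,0],[0,0,0,0],[0,0,0,0]]])

```text
time: 4.32
tool_pos: [545.1, -300.2, 72.7]
tcp_rot: [-2.748, 1.564, -3.043]
contact_force: [-0.2, 0.1, -1.2]
grip_width: 11.3
```

>>> step_arm(targets=[[[-0.005,0,0,0],[-0.02,0,0,0],[-0.045,0,0,0],[-0.075,0,0,0],[-0.11,0,0,0]]])

```text
time: 4.73
tool_pos: [545.0, -299.5, 182.6]
tcp_rot: [-2.996, 1.561, 2.992]
contact_force: [-0.2, -0.3, -1.0]
grip_width: 10.6
```

Run:
```python
from h import *
to(552,272,230,94.8)
to(552,100,230,94.8)
```

```text
pos [ 545.  -299.5  182.6] x-axis [-0.009  0.001 -1.   ] jaw hd 73.1 q6 -1.9 grip 10.6 F [-0.2 -0.3 -1. ] t 4.73
shift [-0.0466  0.5488 -0.1599] turn -21.7
pos [ 545.  -299.5  182.6] x-axis [-0.009  0.001 -1.   ] jaw hd 73.1 q6 -1.9 grip 10.6 F [-0.2 -0.3 -1. ] t 4.73
shift [-0.0469  0.3842 -0.1099] turn -21.7
```

>>> step_arm(targets=[[[-0.02,0.02,-0.006,0],[-0.04,0.06,-0.018,0],[-0.05,0.1,-0.03,0],[-0.055,0.14,-0.04,0],[-0.06,0.18,-0.053,0]]])

```text
time: 5.15
tool_pos: [547.2, -116.8, 243.3]
tcp_rot: [-2.976, 1.563, 3.011]
contact_force: [0.3, -0.9, -1.5]
grip_width: 11.6
```

>>> step_arm(targets=[[[0,0.038,-0.011,0],[0,0.076,-0.022,0],[0,0.114,-0.033,0],[0,0.152,-0.044,0],[0,0.19,-0.055,0]]])

```text
time: 5.57
tool_pos: [549.5, 82.9, 243.9]
tcp_rot: [-2.98, 1.563, 3.008]
contact_force: [1.4, 0.7, -1.0]
grip_width: 11.1
```

Run:
```python
from h import *
to(552,272,240,94.8)
```

```text
pos [549.5  82.9 243.9] x-axis [-0.008  0.001 -1.   ] jaw hd 73.0 q6 -1.26 grip 11.1 F [ 1.4  0.7 -1. ] t 5.57
shift [ 0.0041  0.1816 -0.0527] turn -21.8
```

>>> step_arm(targets=[[[0,0.036,-0.01,-5],[0,0.072,-0.02,-10],[0,0.108,-0.03,-15],[0,0.145,-0.042,-20],[0,0.17,-0.05,-21.8]]])

```text
time: 5.98
tool_pos: [550.4, 263.5, 244.3]
tcp_rot: [2.796, 1.563, 2.887]
contact_force: [0.3, -0.4, -0.9]
grip_width: 11.0
```

>>> step_arm(targets=[[[0,0,0,0],[0,0,0,0],[0,0,0,0],[0,0,0,0],[0,0,0,0]]])

```text
time: 6.4
tool_pos: [550.7, 262.0, 244.5]
tcp_rot: [2.834, 1.563, 2.923]
contact_force: [-0.4, 0.2, -1.0]
grip_width: 11.5
```

Run:
```python
from h import *
import pickle
to(552,272,240,94.8)
c=cap('wrist'); pickle.dump(c,open('w2.pkl','wb')); save(c,'w2.png',None,1.5)
P=cloud(c); Z=P[...,2]
m=((Z>72)&(Z<88)).astype(np.uint8); n,l,s,_=cv2.connectedComponentsWithStats(m)
for i in range(1,n):
    if s[i,4]<100: continue
    yy,xx=np.where(l==i); r=cv2.minAreaRect(ray(c,np.c_[xx,yy],80)[:,:2].astype(np.float32))
    print(s[i],np.round(r[0],1),np.round(r[1],1),round(r[2],1))
```

```text
pos [550.7 262.  244.5] x-axis [-0.008  0.002 -1.   ] jaw hd 95.1 q6 -1.34 grip 11.5 F [-0.4  0.2 -1. ] t 6.4
shift [0.0045 0.0098 0.0022] turn 0.3
[ 143   93  110  143 1482] [548.8 194.3] [172.9 123.2] 4.8
[ 261   93  130  149 1860] [502.4 376.6] [231.4 114. ] 44.8
[491 144  21  88 764] [541.3 568.3] [110.6  16.1] 6.3
[ 41 292  51  32 506] [754.2  20.7] [71.7 31.2] 58.8
```

View pics/w2.png

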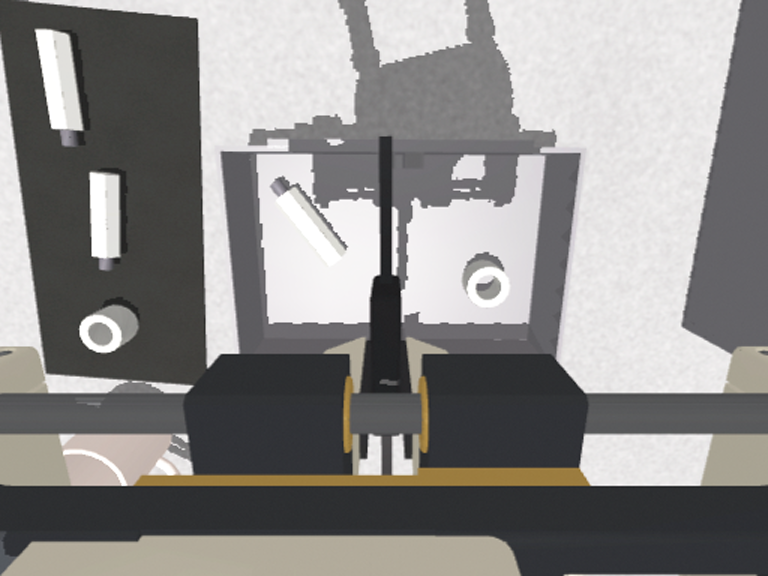

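Wrist view (1.5x): the divider hangs upright at (385,200). The bin rim corners are at (221,152) and (581,152). The kept bar is at (310,225) and the kept sleeve at (487,285). Computing the bin centre from the rim pixels.

Run:
```python
from h import *
import pickle
c=pickle.load(open('w2.pkl','rb'));a,_=pickle.load(open('c0.pkl','rb'))
g0=np.array([552.,272]);
def tob(W,yaw,c0=g0):
    t=np.radians(yaw); return (W[:,:2]-c0)@np.array([[np.cos(t),-np.sin(t)],[np.sin(t),np.cos(t)]])
for nm,k,box in(('wrist',c,(140,90,395,245)),('top',a,(100,165,220,250))):
    P=cloud(k); v,u=np.mgrid[:384,:512]
    m=(abs(P[...,2]-80)<7)&(u>=box[0])&(u<box[2])&(v>=box[1])&(v<box[3])
    W=ray(k,np.c_[u[m],v[m]],80)
    B=tob(W,4.8); B=B[(abs(B[:,0])<105)&(abs(B[:,1])<150)]
    # outer edges by bins along each side
    def edge(sel,ax,sgn):
        q=B[sel]; bins=np.round(q[:,1-ax]/6); e=[(b*6,(q[bins==b][:,ax]*sgn).max()*sgn) for b in np.unique(bins)]
        e=np.array(e); 
        if len(e)<5: return
        p=np.polyfit(e[:,0],e[:,1],1); r=e[:,1]-np.polyval(p,e[:,0]); e=e[abs(r)<2.5]; p=np.polyfit(e[:,0],e[:,1],1)
        print(nm,'xy'[ax],sgn,'offset',p[1].round(1),'slope deg',np.degrees(np.arctan(p[0])).round(2),len(e))
    edge((B[:,1]>125)&(abs(B[:,0])<80),1,1);edge((B[:,1]<-125)&(abs(B[:,0])<80),1,-1)
    edge((B[:,0]<-85)&(abs(B[:,1])<130),0,-1);edge((B[:,0]>85)&(abs(B[:,1])<130),0,1)
# divider upper edge, lower edges in hand (z~ TCP+13)
W=ray(c,[[257,91],[257,185]],244.5+8.3);print('divider far/near pts',W.round(1))
```

```text
wrist y 1 offset 140.4 slope deg 0.03 27
wrist y -1 offset -138.5 slope deg 0.07 27
wrist x -1 offset -96.2 slope deg -0.21 33
top y 1 offset 140.0 slope deg 0.08 27
top y -1 offset -138.8 slope deg 0.05 27
top x -1 offset -96.0 slope deg -0.07 34
top x 1 offset 96.7 slope deg 0.03 43
divider far/near pts [[465.  254.  252.8]
 [519.  258.8 252.8]]
```

>>> step_arm(targets=[[[0.02,0.005,0.001,0.3],[0.04,0.01,0.001,0.3],[0.06,0.0106,0.0015,0.3],[0.08,0.0106,0.0015,0.3],[0.085,0.0106,0.0015,0.3]]])

```text
time: 6.87
tool_pos: [549.2, 271.5, 156.3]
tcp_rot: [3.069, 1.558, -3.133]
contact_force: [-0.1, -0.4, -2.3]
grip_width: 11.1
```

>>> step_arm(targets=[[[0,0,0,0],[0,0,0,0],[0,0,0,0],[0,0,0,0],[0,0,0,0]]])

```text
time: 7.28
tool_pos: [549.8, 271.6, 157.5]
tcp_rot: [3.005, 1.56, 3.087]
contact_force: [0.4, 0.3, -1.2]
grip_width: 11.3
```

Run:
```python
from h import *
to(552.3,272.8,110,94.8)
```

```text
pos [549.8 271.6 157.5] x-axis [-0.011  0.001 -1.   ] jaw hd 94.7 q6 -1.32 grip 11.3 F [ 0.4  0.3 -1.2] t 7.28
shift [0.0475 0.0009 0.0031] turn -0.1
```

>>> step_arm(targets=[[[0.004,0.001,0.0031,0],[0.015,0.001,0.0031,0],[0.028,0.001,0.0031,0],[0.04,0.001,0.0031,0],[0.047,0.001,0.0031,0]]])

```text
time: 7.7
tool_pos: [551.4, 272.6, 108.2]
tcp_rot: [3.082, 1.557, -3.119]
contact_force: [0.7, -0.3, -2.1]
grip_width: 11.2
```

>>> step_arm(targets=[[[0.005,0,0,0],[0.01,0,0,0],[0.015,0,0,0],[0.02,0,0,0],[0.025,0,0,0]]])

```text
time: 8.12
tool_pos: [551.3, 272.7, 83.1]
tcp_rot: [3.063, 1.558, -3.138]
contact_force: [0.9, -0.6, -2.6]
grip_width: 11.0
```

Run:
```python
from h import *
to(552.3,272.8,71.7,94.8)
```

```text
pos [551.3 272.7  83.1] x-axis [-0.013 -0.    -1.   ] jaw hd 94.7 q6 -1.32 grip 11.0 F [ 0.9 -0.6 -2.6] t 8.12
shift [ 0.0113 -0.      0.0012] turn -0.1
```

No resistance so far, so pushing gently to the floor.

>>> step_arm(targets=[[[0.004,0,0.001,0],[0.007,0,0.001,0],[0.01,0,0.001,0],[0.012,0,0.001,0],[0.013,0,0.001,0]]])

```text
time: 8.53
tool_pos: [552.2, 273.2, 71.5]
tcp_rot: [3.005, 1.559, 3.087]
contact_force: [-4.2, -0.2, 14.3]
grip_width: 11.1
```

Run:
```python
from h import *
to(552.3,272.8,71.7,94.8)
```

```text
pos [552.2 273.2  71.5] x-axis [-0.012  0.001 -1.   ] jaw hd 94.7 q6 -1.32 grip 11.1 F [-4.2 -0.2 14.3] t 8.53
shift [-0.0002 -0.0004  0.0001] turn -0.1
```

>>> step_arm(targets=[[[0.001,0,0,0],[0.001,0,0,0],[0.001,0,0,0],[0.001,0,0,0],[0.001,0,0,0]]])

```text
time: 8.95
tool_pos: [552.4, 273.3, 71.6]
tcp_rot: [2.96, 1.56, 3.042]
contact_force: [-1.7, -0.1, 6.1]
grip_width: 11.7
```

>>> step_arm(targets=[[[0,0,0,0],[0,0,0,0],[0,0,0,0],[0,0,0,0],[0,0,0,0]]], jaw=0.3)

```text
time: 9.37
tool_pos: [552.4, 273.3, 71.4]
tcp_rot: [2.963, 1.56, 3.045]
contact_force: [0.1, -0.6, 0.4]
grip_width: 39.9
```

>>> step_arm(targets=[[[-0.01,0,0,0],[-0.035,0,0,0],[-0.07,0,0,0],[-0.105,0,0,0],[-0.14,0,0,0]]])

```text
time: 9.78
tool_pos: [553.7, 273.0, 213.6]
tcp_rot: [2.964, 1.56, 3.046]
contact_force: [0.4, 0.2, 0.4]
grip_width: 63.9
```

Run:
```python
from h import *
import pickle
to(546,-1,180,176)
a=cap('top'); P=cloud(a); c=cap('wrist'); Q=cloud(c); pickle.dump((a,c),open('c1.pkl','wb'))
t=np.radians(4.8); M=np.array([[np.cos(t),-np.sin(t)],[np.sin(t),np.cos(t)]])
for X in(P,Q):
    B=(X[...,:2]-[552,272.8])@M
    blk=(abs(B[...,0])<25)&(abs(B[...,1])<8)&(X[...,2]<160)&(X[...,2]>20)
    pan=(abs(B[...,0])>40)&(abs(B[...,0])<75)&(abs(B[...,1])<8)&(X[...,2]>40)&(X[...,2]<160)
    for nm,m in(('block',blk),('panel',pan)):
        z=X[m][:,2]; 
        if len(z): print(nm,len(z),np.percentile(z,[20,50,90]).round(1),B[m].mean(0).round(1))
# slopes along x of panel top from top camera
k=a; 
# parts on mat: principal axes
col=a['color'].astype(int).sum(2)/3
for nm,(x0,y0,x1,y1) in dict(mid=(245,190,265,228),low=(255,228,275,267)).items():
    m=np.zeros((384,512),bool); m[y0:y1,x0:x1]=True
    m&=(P[...,2]>12)
    yy,xx=np.where(m); W=ray(a,np.c_[xx,yy],22)[:,:2]; r=cv2.minAreaRect(W.astype(np.float32)); print(nm,np.round(r[0],1),np.round(r[1],1),round(r[2],1))
```

```text
pos [553.7 273.  213.6] x-axis [-0.011  0.001 -1.   ] jaw hd 94.7 q6 -1.32 grip 63.9 F [0.4 0.2 0.4] t 9.78
shift [ 0.0334 -0.2725 -0.0298] turn -81.3
block 34 [ 37.3  82.  102.8] [-20.2  -2. ]
panel 64 [52.8 71.6 82.1] [-58.1  -1.1]
block 499 [97.4 98.  98.9] [-0.5  1.5]
panel 306 [78.5 79.1 80.1] [-6.2  1.6]
mid [547.8  -1.6] [25.1 88.1] 86.2
low [436.5 -30.2] [32.1 88.4] 82.8
```

Divider top: block 98 mm (99 expected), panel 79 mm (80 expected), so it is fully seated. Now localizing the parts from the existing wrist picture.

Run:
```python
from h import *
import pickle
w2=pickle.load(open('w2.pkl','rb')); a1,c1=pickle.load(open('c1.pkl','rb'))
t=np.radians(4.8); M=np.array([[np.cos(t),-np.sin(t)],[np.sin(t),np.cos(t)]])
for nm,c in(('w2',w2),('c1',c1)):
    P=cloud(c); Z=P[...,2]; g=c['color'].astype(int).sum(2)/3
    m=((Z>17)&(Z<42)&(g>110)).astype(np.uint8); n,l,s,_=cv2.connectedComponentsWithStats(m,connectivity=4)
    for i in range(1,n):
        if s[i,4]<150: continue
        yy,xx=np.where(l==i); zz=np.percentile(Z[yy,xx],80)
        X=P[yy,xx][:,:2]; X=X[Z[yy,xx]>zz-4]
        r=cv2.minAreaRect(X.astype(np.float32)); print(nm,s[i],'z',zz.round(1),np.round(r[0],1),np.round(r[1],1),round(r[2],1),'bin',((np.array(r[0])-[552,272.8])@M).round(1))
to(547,-1.5,180,86.2)
```

```text
w2 [  24   20   27   78 1158] z 24.0 [437.7 -27.8] [87.3 18.8] 3.4 bin [-139. -290.]
w2 [ 60 115  17  65 883] z 24.2 [5.481e+02 4.000e-01] [16.9 86.4] 86.5 bin [ -26.7 -271.1]
w2 [180 120  50  58 943] z 25.3 [533.2 187.5] [86.5 18.8] 40.9 bin [-25.9 -83.5]
w2 [309 175  31  30 557] z 35.5 [574.5 359.1] [38.3 38.9] 50.0 bin [29.6 84.1]
w2 [ 53 206  35  29 674] z 33.9 [653.3  -1.5] [38.4 39.2] 57.1 bin [  78.  -281.8]
w2 [ 95 290  25  27 277] z 36.1 [779.4  40.8] [44.6  7.9] 3.7 bin [ 207.2 -250.3]
w2 [ 51 302  30  21 298] z 39.3 [804.9 -15.6] [52.8 13.1] 48.8 bin [ 227.9 -308.6]
c1 [   0    6   26   85 1267] z 24.0 [436.6 -27.1] [85.2 18.8] 2.3 bin [-140.1 -289.1]
c1 [  36  109   21   70 1048] z 24.1 [542.9   1. ] [17.8 76.1] 86.6 bin [ -31.8 -270. ]
c1 [ 165  114   54   62 1071] z 25.3 [534.1 187.8] [84.4 18.5] 42.5 bin [-24.9 -83.2]
c1 [303 172  33  32 620] z 35.4 [574.5 359.3] [39.  38.5] 85.9 bin [29.6 84.3]
c1 [ 32 207  37  30 784] z 33.8 [653.6  -2.4] [38.8 39.2] 72.2 bin [  78.2 -282.8]
pos [556.9 274.2 219.1] x-axis [ 0.001  0.005 -1.   ] jaw hd 94.7 q6 -1.32 grip 64.1 F [0.7 0.4 1. ] t 9.88
shift [ 0.0377 -0.2742 -0.0326] turn 8.5
```

>>> step_arm(targets=[[[0,-0.034,-0.004,0],[0,-0.068,-0.008,0],[0,-0.102,-0.012,0],[0,-0.136,-0.016,0],[0,-0.17,-0.022,0]]])

```text
time: 10.3
tool_pos: [548.6, 101.5, 218.3]
tcp_rot: [1.235, 1.565, 1.317]
contact_force: [0.7, -0.5, 0.6]
grip_width: 64.5
```

>>> step_arm(targets=[[[0,-0.035,-0.005,4],[0.01,-0.07,-0.01,8],[0.03,-0.095,-0.013,8],[0.05,-0.1,-0.013,8],[0.06,-0.1,-0.013,8]]])

```text
time: 10.72
tool_pos: [542.7, -0.8, 155.7]
tcp_rot: [1.927, 1.565, 1.866]
contact_force: [0.1, 0.4, 0.1]
grip_width: 64.4
```

Run:
```python
from h import *
to(542.5,0.3,7,86.6)
```

```text
pos [542.7  -0.8 155.7] x-axis [-0.002  0.005 -1.   ] jaw hd 86.5 q6 -1.66 grip 64.4 F [0.1 0.4 0.1] t 10.72
shift [0.1487 0.0003 0.    ] turn -0.1
```

>>> step_arm(targets=[[[0.025,0,0,0],[0.055,0,0,0],[0.085,0,0,0],[0.11,0,0,0],[0.125,0,0,0]]])

```text
time: 11.13
tool_pos: [541.1, 1.1, 28.2]
tcp_rot: [2.324, 1.563, 2.264]
contact_force: [-0.8, 0.5, 0.4]
grip_width: 63.9
```

Run:
```python
from h import *
to(542.5,0.3,7.5,86.6)
```

```text
pos [541.1   1.1  28.2] x-axis [-0.005  0.006 -1.   ] jaw hd 86.6 q6 -1.66 grip 63.9 F [-0.8  0.5  0.4] t 11.13
shift [ 0.0207 -0.0009  0.0015] turn -0.0
```

>>> step_arm(targets=[[[0.01,-0.001,0.0015,0],[0.018,-0.001,0.0015,0],[0.0205,-0.001,0.0015,0],[0.0205,-0.001,0.0015,0],[0.0205,-0.001,0.0015,0]]], jaw=0.9)

```text
time: 11.55
tool_pos: [543.2, 0.3, 8.6]
tcp_rot: [2.17, 1.564, 2.111]
contact_force: [0.8, 0.8, -0.2]
grip_width: 35.4
```

>>> step_arm(targets=[[[0,0,0,0],[0,0,0,0],[0,0,0,0],[0,0,0,0],[0,0,0,0]]])

```text
time: 11.97
tool_pos: [543.3, 0.2, 8.8]
tcp_rot: [2.12, 1.564, 2.061]
contact_force: [0.3, 0.2, -0.3]
grip_width: 9.5
```

>>> step_arm(targets=[[[-0.005,0,0,0],[-0.02,0,0,0],[-0.05,0,0,0],[-0.085,0,0,0],[-0.12,0,0,0]]])

```text
time: 12.38
tool_pos: [543.0, -0.4, 130.1]
tcp_rot: [2.274, 1.563, 2.215]
contact_force: [1.5, -0.0, -0.0]
grip_width: 9.1
```

```bash
cat >> h.py <<'E'
_t=np.radians(4.8); MB=np.array([[np.cos(_t),-np.sin(_t)],[np.sin(_t),np.cos(_t)]])
def binw(x,y): return MB@np.array([x,y])+[552,272.8]
E
python3 - <<'E'
from h import *
x,y=binw(54,-76); print(x,y, binw(28,-74), binw(-42,70))
to(x,y,150,4.8)
E
```

```text
612.1701304927292 201.58514623698272 [586.09396047 201.40250803] [504.28985088 339.04003073]
pos [ 5.430e+02 -4.000e-01  1.301e+02] x-axis [-0.005  0.006 -1.   ] jaw hd 86.6 q6 -1.66 grip 9.1 F [ 1.5 -0.  -0. ] t 12.38
shift [-0.019   0.2059  0.0569] turn 81.8
```

The bar was missed: the jaw closed to 9 mm. Looking.

Run:
```python
from h import *
import pickle
c=cap('wrist'); pickle.dump(c,open('w3.pkl','wb')); a=cap('top'); s=cap('scene')
i=np.hstack([cv2.resize(c['color'],(512,384)),cv2.resize(s['color'][100:240,160:390],(400,244))[:, :].repeat(1,0) if 0 else cv2.copyMakeBorder(cv2.resize(s['color'][120:240,200:360],(288,216)),0,168,0,0,cv2.BORDER_CONSTANT)])
cv2.imwrite('pics/w3.png',i[...,::-1])
P=cloud(a); Z=P[...,2]
m=((Z>14)&(Z<45)); m[:,:225]=0;m[:,285:]=0;m[:155]=0;m[275:]=0
n,l,st,_=cv2.connectedComponentsWithStats(m.astype(np.uint8))
for k in range(1,n):
    if st[k,4]<40: continue
    yy,xx=np.where(l==k); r=cv2.minAreaRect(ray(a,np.c_[xx,yy],22)[:,:2].astype(np.float32)); print(np.round(r[0],1),np.round(r[1],1),round(r[2],1))
```

```text
[666.9  -3.9] [36.5 14.6] 84.0
[512.  -0.] [23.9 14.9] 89.9
[441.2 -28. ] [20.8 79.3] 89.7
```

View pics/w3.png

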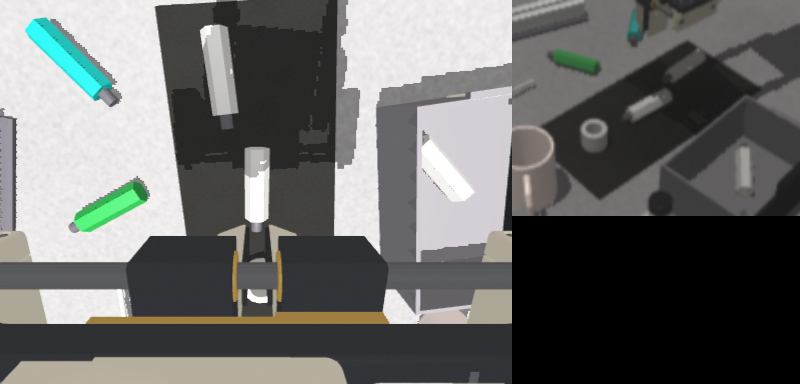

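Wrist view: the bar still lies on the mat at (256,185), with its stub at (257,228) just inside the fingers. The arms closed at or off its stub end. Measuring where it is now.

Run:
```python
from h import *
import pickle
c=pickle.load(open('w3.pkl','rb'))
print(ray(c,[[257,148],[257,222],[228,114],[207,27]],20).round(1), ray(c,[[257,148],[257,222]],120).round(1))
P=cloud(c); print(P[160:225:8,257].round(0)); print(P[170,240:275:3].round(0)); print(bot.get_obs()['tool_pos'],-c['R'].T@c['t'])
a,_=pickle.load(open('c0.pkl','rb')); P=cloud(a); print(P[194:228:2,255].round(0))
```

```text
[[503.9   2.2  20. ]
 [582.4  -2.4  20. ]
 [469.8 -23.7  20. ]
 [394.3 -35.9  20. ]] [[491.1   2.2 120. ]
 [542.7  -0.8 120. ]]
[[515.   2.  24.]
 [523.   1.  24.]
 [531.   1.  24.]
 [540.   0.  24.]
 [548.  -0.  23.]
 [557.  -1.  24.]
 [565.  -1.  24.]
 [574.  -2.  23.]
 [585.  -3.  19.]]
[[529. -17.   2.]
 [529. -14.   2.]
 [526. -10.  17.]
 [525.  -7.  23.]
 [525.  -4.  24.]
 [525.  -1.  24.]
 [525.   2.  25.]
 [526.   5.  24.]
 [526.   8.  23.]
 [528.  11.  16.]
 [531.  15.   2.]
 [531.  18.   1.]]
[545.58176745  -0.76258457 132.16028233] [466.71010495   2.12251995 311.00358087]
[[599.  -3.   7.]
 [592.  -3.  21.]
 [586.  -3.  19.]
 [579.  -3.  28.]
 [573.  -3.  31.]
 [567.  -3.  28.]
 [561.  -3.  24.]
 [555.  -3.  27.]
 [549.  -3.  29.]
 [543.  -3.  30.]
 [537.  -3.  29.]
 [531.  -3.  24.]
 [525.  -3.  26.]
 [519.  -3.  28.]
 [513.  -3.  29.]
 [507.  -3.  29.]
 [502.  -3.   5.]]
```

Run:
```python
from h import *
import pickle
c=pickle.load(open('w3.pkl','rb')); o=bot.get_obs(); R=Ro.from_euler('xyz',o['tcp_rot']).as_matrix()
T=(cloud(c)-o['tool_pos'])@R  # tool frame
for r in range(222,320,7):
    row=T[r,216:300:5]; print(r,[tuple(np.round(p[:2]).astype(int)) if np.isfinite(p).all() and p[0]<20 else '.' for p in row])
save(c,'f3.png',(200,200,320,340),4)
s=bot.capture('scene'); cv2.imwrite('pics/f4.png',cv2.resize(s['color'][60:200,220:380,::-1],None,fx=4,fy=4))
```

```text
222 ['.', '.', '.', '.', '.', '.', '.', '.', '.', '.', '.', '.', '.', '.', '.', '.', '.']
229 ['.', '.', '.', (np.int64(-27), np.int64(-15)), (np.int64(-26), np.int64(-12)), (np.int64(-26), np.int64(-9)), (np.int64(-24), np.int64(-7)), '.', '.', '.', (np.int64(-25), np.int64(5)), (np.int64(-27), np.int64(7)), (np.int64(-28), np.int64(10)), (np.int64(-27), np.int64(13)), '.', '.', '.']
236 [(np.int64(-92), np.int64(-14)), (np.int64(-91), np.int64(-12)), (np.int64(-91), np.int64(-11)), (np.int64(-92), np.int64(-9)), (np.int64(-38), np.int64(-11)), (np.int64(-36), np.int64(-9)), (np.int64(-33), np.int64(-6)), '.', '.', '.', (np.int64(-34), np.int64(4)), (np.int64(-38), np.int64(7)), (np.int64(-37), np.int64(10)), (np.int64(-92), np.int64(7)), (np.int64(-92), np.int64(9)), (np.int64(-91), np.int64(10)), (np.int64(-92), np.int64(12))]
243 [(np.int64(-97), np.int64(-13)), (np.int64(-97), np.int64(-12)), (np.int64(-98), np.int64(-10)), (np.int64(-97), np.int64(-9)), (np.int64(-45), np.int64(-11)), (np.int64(-44), np.int64(-9)), (np.int64(-42), np.int64(-6)), '.', '.', '.', (np.int64(-41), n
[... 4222 characters left out ...]
(np.int64(-110), np.int64(-11)), (np.int64(-110), np.int64(-9)), (np.int64(-110), np.int64(-8)), (np.int64(-94), np.int64(-8)), (np.int64(-68), np.int64(-8)), '.', '.', '.', '.', '.', '.', (np.int64(-90), np.int64(6)), (np.int64(-109), np.int64(6)), (np.int64(-110), np.int64(7)), (np.int64(-110), np.int64(9)), (np.int64(-110), np.int64(10))]
313 [(np.int64(-110), np.int64(-12)), (np.int64(-110), np.int64(-11)), (np.int64(-110), np.int64(-9)), (np.int64(-110), np.int64(-8)), (np.int64(-95), np.int64(-8)), '.', '.', '.', '.', '.', '.', '.', (np.int64(-110), np.int64(5)), (np.int64(-110), np.int64(6)), (np.int64(-112), np.int64(7)), (np.int64(-111), np.int64(9)), (np.int64(-110), np.int64(10))]
```

View pics/f4.png

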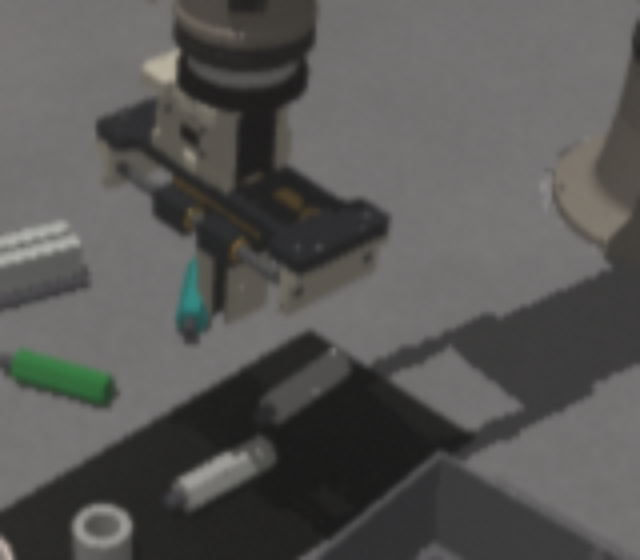

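The scene crop shows the closed fingers at about (230,300), well above the bar at (220,475). In the wrist depth, the fingers end about 24 mm short of the reported TCP. So the reported TCP lies beyond the real tips, which explains the miss. Measuring that offset precisely.

Run:
```python
from h import *
import pickle
c=pickle.load(open('w3.pkl','rb')); o=bot.get_obs(); R=Ro.from_euler('xyz',o['tcp_rot']).as_matrix()
T=(cloud(c)-o['tool_pos'])@R
m=(T[...,0]<-5)&(T[...,0]>-60)&(abs(T[...,1])<25)&(abs(T[...,2])<20)
print(m.sum(),np.sort(T[m][:,0])[-40::4].round(1)); k=np.where(m); print(k[0].min(),k[0].max())
for r in range(222,240,2):
    q=T[r][m[r]]; 
    if len(q): print(r,q[:,0].max().round(1),q[:,2].mean().round(1),q[:,1].min().round(1),q[:,1].max().round(1))
to(543,0.2,35,86.6)
```

```text
1007 [-25.9 -25.5 -25.3 -25.1 -24.8 -24.5 -24.3 -23.8 -23.4 -23.2]
225 292
226 -23.8 -13.0 -11.4 9.8
228 -23.3 -12.6 -14.1 12.4
230 -26.7 -12.7 -17.1 15.5
232 -29.7 -12.8 -19.6 17.9
234 -31.7 -12.7 -21.7 19.9
236 -34.3 -12.4 -11.6 10.1
238 -36.1 -12.4 -11.5 9.9
pos [ 5.441e+02 -5.000e-01  1.300e+02] x-axis [-0.001  0.006 -1.   ] jaw hd 86.6 q6 -1.66 grip 9.2 F [0.1 0.3 0.1] t 12.58
shift [ 0.095   0.0002 -0.0011] turn 0.0
```

>>> step_arm(targets=[[[0.01,0,-0.001,0],[0.03,0,-0.001,0],[0.05,0,-0.001,0],[0.06,0,-0.001,0],[0.06,0,-0.001,0]]], jaw=0.3)

```text
time: 13.0
tool_pos: [540.6, 0.2, 66.7]
tcp_rot: [2.489, 1.561, 2.429]
contact_force: [-0.6, -0.1, 0.6]
grip_width: 37.9
```

>>> step_arm(targets=[[[0.01,0,0,0],[0.03,0,0,0],[0.05,0,0,0],[0.065,0,0,0],[0.068,0,0,0]]])

```text
time: 13.42
tool_pos: [538.5, 0.8, -3.6]
tcp_rot: [2.652, 1.557, 2.593]
contact_force: [0.5, 0.3, 0.5]
grip_width: 63.9
```

Run:
```python
from h import *
to(543,0.2,-16,86.6)
```

```text
pos [538.5   0.8  -3.6] x-axis [-0.012  0.007 -1.   ] jaw hd 86.6 q6 -1.66 grip 63.9 F [0.5 0.3 0.5] t 13.42
shift [ 0.0123 -0.0004  0.0047] turn -0.0
```

Reported z is −3.6 with no contact, which confirms the offset. Creeping down and closing.

>>> step_arm(targets=[[[0.004,0,0.004,0],[0.008,0,0.0047,0],[0.012,0,0.0047,0],[0.012,0,0.0047,0],[0.012,0,0.0047,0]]])

```text
time: 13.83
tool_pos: [543.3, 0.6, -15.4]
tcp_rot: [2.636, 1.558, 2.577]
contact_force: [1.3, -0.3, 0.1]
grip_width: 64.2
```

>>> step_arm(targets=[[[0,0,0,0],[0,0,0,0],[0,0,0,0],[0,0,0,0],[0,0,0,0]]], jaw=0.9)

```text
time: 14.25
tool_pos: [543.3, 0.6, -15.2]
tcp_rot: [2.627, 1.558, 2.567]
contact_force: [-0.0, 0.1, -0.5]
grip_width: 35.6
```

>>> step_arm(targets=[[[0,0,0,0],[0,0,0,0],[0,0,0,0],[0,0,0,0],[0,0,0,0]]])

```text
time: 14.67
tool_pos: [543.4, 0.6, -15.1]
tcp_rot: [2.624, 1.558, 2.565]
contact_force: [0.2, -0.1, 1.9]
grip_width: 24.1
```

Run:
```python
from h import *
to(543,0.2,-16,86.6)
```

```text
pos [543.4   0.6 -15.1] x-axis [-0.011  0.007 -1.   ] jaw hd 86.6 q6 -1.66 grip 24.1 F [ 0.2 -0.1  1.9] t 14.67
shift [ 0.0009 -0.0004 -0.0003] turn -0.0
```

>>> step_arm(targets=[[[-0.01,0,0,0],[-0.03,0,0,0],[-0.06,0,0,0],[-0.095,0,0,0],[-0.13,0,0,0]]])

```text
time: 15.08
tool_pos: [543.9, -0.2, 116.3]
tcp_rot: [2.678, 1.556, 2.618]
contact_force: [0.9, -0.6, -1.9]
grip_width: 23.7
```

Run:
```python
from h import *
x,y=binw(54,-76); to(x,y,120,4.8)
```

```text
pos [ 5.439e+02 -2.000e-01  1.163e+02] x-axis [-0.013  0.007 -1.   ] jaw hd 86.6 q6 -1.66 grip 23.7 F [ 0.9 -0.6 -1.9] t 15.08
shift [-0.0031  0.2055  0.0561] turn 81.8
```

>>> step_arm(targets=[[[0,0.02,0.006,6],[0,0.06,0.017,13],[0,0.1,0.028,20],[0,0.14,0.039,27],[-0.003,0.18,0.05,34]]])

```text
time: 15.5
tool_pos: [602.3, 172.0, 119.5]
tcp_rot: [-2.966, 1.555, 2.669]
contact_force: [1.1, -0.2, -2.1]
grip_width: 23.7
```

>>> step_arm(targets=[[[0,0,0,7],[0,0,0,14],[0,0,0,21],[0,0,0,28],[0,0,0,34]]])

```text
time: 15.92
tool_pos: [601.8, 172.2, 119.7]
tcp_rot: [-2.332, 1.555, 2.704]
contact_force: [-0.0, -0.2, -2.6]
grip_width: 23.8
```

Run:
```python
from h import *
x,y=binw(54,-76); to(x,y,110,4.8)
```

```text
pos [601.8 172.2 119.7] x-axis [-0.015  0.007 -1.   ] jaw hd 18.5 q6 -0.18 grip 23.8 F [-0.  -0.2 -2.6] t 15.92
shift [ 0.0098  0.0193 -0.0245] turn 13.7
```

>>> step_arm(targets=[[[0,0.01,-0.012,6.8],[0,0.0193,-0.0245,13.7],[0.005,0.0193,-0.0245,13.7],[0.01,0.0193,-0.0245,13.7],[0.02,0.0193,-0.0245,13.7]]])

```text
time: 16.33
tool_pos: [612.0, 201.4, 100.0]
tcp_rot: [-2.106, 1.555, 2.693]
contact_force: [0.5, 0.4, -1.8]
grip_width: 23.6
```

Run:
```python
from h import *
x,y=binw(54,-76); to(x,y,2,4.8)
c=cap('wrist'); save(c,'w5.png')
```

```text
pos [612.  201.4 100. ] x-axis [-0.014  0.007 -1.   ] jaw hd 5.0 q6 0.1 grip 23.6 F [ 0.5  0.4 -1.8] t 16.33
shift [0.098  0.0014 0.0006] turn 0.2
```

View pics/w5.png

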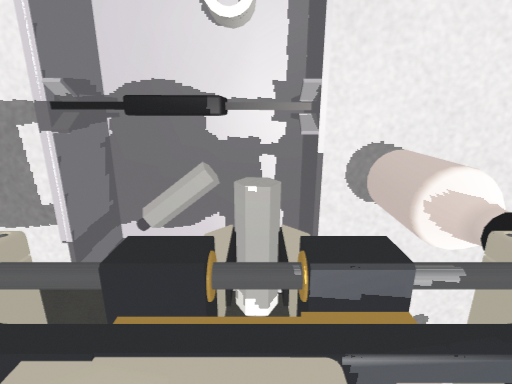

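Wrist view: the divider sits between its ribs at row 105 (cols 50–310). The bar hangs at (258,215), parallel to the bin's y. The bottle is at the right (430,200), so I need to check body clearance there.

Run:
```python
from h import *
import pickle
c=cap('wrist'); P=cloud(c); o=bot.get_obs()
m=(P[...,2]>30)&(P[...,0]>652)&(P[...,1]>120)&(P[...,1]<330)&(P[...,2]<155)&(P[...,0]<850)
v,u=np.mgrid[:384,:512]; m&=(u>320)&(v<235)
Q=P[m]; 
for a,b in((30,60),(60,85),(85,100),(100,155)):
    q=Q[(Q[:,2]>=a)&(Q[:,2]<b)]; print(a,b,len(q),q.min(0).round(),q.max(0).round()) if len(q) else 0
a,_=pickle.load(open('c0.pkl','rb')); P=cloud(a); q=P[120:165,160:200].reshape(-1,3); q=q[q[:,2]>40]; print(q.min(0).round(),q.max(0).round(), q[q[:,2]>120].mean(0).round())
```

```text
30 60 1201 [714. 198.  30.] [752. 252.  60.]
60 85 1564 [652. 196.  60.] [745. 252.  85.]
85 100 1998 [714. 201.  85.] [766. 252. 100.]
100 155 3774 [719. 207. 100.] [763. 247. 143.]
[714. 191.  42.] [773. 250. 156.] [742. 220. 146.]
```

Run:
```python
from h import *
x,y=binw(50,-80); to(x,y,-2,4.8)
```

```text
pos [610.3 200.7  97.4] x-axis [-0.019  0.006 -1.   ] jaw hd 4.9 q6 0.1 grip 23.8 F [ 0.2  0.8 -1.7] t 16.43
shift [ 0.0993 -0.0002  0.004 ] turn 0.1
```

>>> step_arm(targets=[[[0.01,0,0.004,0],[0.03,0,0.004,0],[0.055,0,0.004,0],[0.075,0,0.004,0],[0.085,0,0.004,0]]])

```text
time: 16.85
tool_pos: [607.0, 196.0, 8.9]
tcp_rot: [-1.842, 1.546, 2.956]
contact_force: [-0.6, 0.4, -2.5]
grip_width: 23.5
```

Run:
```python
from h import *
x,y=binw(50,-80); to(x,y,-2,4.8)
```

```text
pos [607.  196.    8.9] x-axis [-0.024  0.005 -1.   ] jaw hd 4.9 q6 0.1 grip 23.5 F [-0.6  0.4 -2.5] t 16.85
shift [ 0.0109  0.0019 -0.0011] turn 0.1
```

>>> step_arm(targets=[[[0.004,0.002,-0.001,0],[0.008,0.002,-0.001,0],[0.0105,0.002,-0.001,0],[0.0105,0.002,-0.001,0],[0.0105,0.002,-0.001,0]]])

```text
time: 17.27
tool_pos: [609.3, 197.3, -0.7]
tcp_rot: [-1.869, 1.548, 2.93]
contact_force: [-0.0, 0.6, -2.8]
grip_width: 23.3
```

>>> step_arm(targets=[[[0,0,0,0],[0,0,0,0],[0,0,0,0],[0,0,0,0],[0,0,0,0]]], jaw=0.62)

```text
time: 17.68
tool_pos: [609.5, 197.3, -0.3]
tcp_rot: [-1.88, 1.548, 2.918]
contact_force: [-0.3, -1.2, -1.0]
grip_width: 34.6
```

>>> step_arm(targets=[[[-0.01,0,0,0],[-0.035,0,0,0],[-0.07,0,0,0],[-0.105,0,0,0],[-0.14,0,0,0]]])

```text
time: 18.1
tool_pos: [612.3, 196.6, 142.0]
tcp_rot: [-1.882, 1.548, 2.916]
contact_force: [0.8, 0.7, -0.6]
grip_width: 34.5
```

Run:
```python
from h import *
import pickle
c=cap('wrist'); pickle.dump(c,open('w6.pkl','wb'));P=cloud(c); Z=P[...,2]; g=c['color'].astype(int).sum(2)/3
m=((Z>17)&(Z<42)&(g>90)).astype(np.uint8); n,l,s,_=cv2.connectedComponentsWithStats(m,connectivity=4)
for i in range(1,n):
    if s[i,4]<150: continue
    yy,xx=np.where(l==i); X=P[yy,xx][:,:2]; r=cv2.minAreaRect(((X-[552,272.8])@MB).astype(np.float32)); print(s[i],np.median(Z[yy,xx]).round(1),'bin',np.round(r[0],1),np.round(r[1],1),round(r[2],1))
to(431,-28,120,92.9)
```

```text
[  94    0   26   93 1207] 30.1 bin [-88.2  50.3] [ 2.4 80.3] 0.0
[211   0  46  32 808] 34.6 bin [29.6 76.8] [24.5 39.3] 88.9
[302   0   7  78 280] 30.4 bin [93.8 55.5] [ 0.6 67.1] 0.1
[ 109  107   98  129 1962] 29.3 bin [-48.1 -70.4] [ 82.2 132.3] 0.1
[296 124   8 103 328] 30.2 bin [ 93.8 -74.3] [  0.5 110.1] 0.0
[359 141  45  55 510] 30.2 bin [169.3 -58.6] [56.8 20.8] 66.9
[ 246  146   22   81 1526] 24.3 bin [ 50.  -86.8] [22.3 88.9] 0.7
[ 158  153   66   56 1422] 24.3 bin [-23.1 -81.8] [80.3 22.5] 37.4
[228 229  58  11 543] 30.0 bin [  49.9 -135.8] [64.   1.6] 0.2
pos [616.2 197.4 150.5] x-axis [-0.009  0.008 -1.   ] jaw hd 4.9 q6 0.1 grip 34.5 F [2.4 0.2 5.6] t 18.15
shift [ 0.0304 -0.2037  0.2089] turn -88.0
```

>>> step_arm(targets=[[[0,-0.02,0.02,0],[0,-0.048,0.05,-3],[0,-0.076,0.078,-10],[0,-0.104,0.106,-17],[0,-0.132,0.135,-24]]], jaw=0.3)

```text
time: 18.57
tool_pos: [495.1, 50.8, 151.1]
tcp_rot: [-2.838, 1.56, 2.385]
contact_force: [1.4, -1.6, 0.4]
grip_width: 62.3
```

>>> step_arm(targets=[[[0,0,0,-7],[0,0,0,-14],[0,0,0,-21],[0,0,0,-28],[0,0,0,-34]]])

```text
time: 18.98
tool_pos: [495.3, 50.7, 151.9]
tcp_rot: [2.754, 1.561, 2.293]
contact_force: [-0.9, 0.1, -0.2]
grip_width: 63.7
```

Run:
```python
from h import *
to(431,-28.2,60,92.9)
```

```text
pos [495.3  50.7 151.9] x-axis [-0.006  0.007 -1.   ] jaw hd 63.6 q6 -1.17 grip 63.7 F [-0.9  0.1 -0.2] t 18.98
shift [ 0.0918 -0.0996 -0.0217] turn -29.3
```

>>> step_arm(targets=[[[0.01,-0.03,-0.006,-7],[0.02,-0.06,-0.013,-14],[0.04,-0.09,-0.02,-21],[0.06,-0.1,-0.022,-28],[0.075,-0.1,-0.022,-29.3]]])

```text
time: 19.4
tool_pos: [428.8, -30.0, 76.4]
tcp_rot: [2.307, 1.561, 2.362]
contact_force: [0.7, 0.1, -0.1]
grip_width: 64.3
```

Run:
```python
from h import *
to(431.5,-28.2,-15.5,92.9)
```

```text
pos [428.8 -30.   76.4] x-axis [-0.007  0.007 -1.   ] jaw hd 93.1 q6 -1.88 grip 64.3 F [ 0.7  0.1 -0.1] t 19.4
shift [0.0919 0.001  0.0034] turn 0.2
```

>>> step_arm(targets=[[[0.01,0.001,0.003,0.2],[0.035,0.001,0.003,0.2],[0.06,0.001,0.003,0.2],[0.072,0.001,0.003,0.2],[0.075,0.001,0.003,0.2]]])

```text
time: 19.82
tool_pos: [430.1, -28.1, 0.0]
tcp_rot: [2.428, 1.558, 2.479]
contact_force: [-0.7, -0.1, 0.5]
grip_width: 64.1
```

Run:
```python
from h import *
to(431.5,-28.2,-15.5,92.9)
```

```text
pos [430.1 -28.1   0. ] x-axis [-0.01   0.008 -1.   ] jaw hd 92.9 q6 -1.88 grip 64.1 F [-0.7 -0.1  0.5] t 19.82
shift [ 0.0155 -0.0003  0.0015] turn 0.0
```

>>> step_arm(targets=[[[0.005,0,0.001,0],[0.011,0,0.0015,0],[0.0155,0,0.0015,0],[0.0155,0,0.0015,0],[0.0155,0,0.0015,0]]], jaw=0.9)

```text
time: 20.23
tool_pos: [431.7, -28.0, -15.3]
tcp_rot: [2.412, 1.559, 2.463]
contact_force: [0.9, 0.2, -1.3]
grip_width: 35.4
```

>>> step_arm(targets=[[[0,0,0,0],[0,0,0,0],[0,0,0,0],[0,0,0,0],[0,0,0,0]]])

```text
time: 20.65
tool_pos: [432.0, -28.0, -14.9]
tcp_rot: [2.379, 1.559, 2.43]
contact_force: [-0.3, 1.0, 5.1]
grip_width: 23.2
```

>>> step_arm(targets=[[[-0.01,0,0,0],[-0.03,0,0,0],[-0.06,0,0,0],[-0.095,0,0,0],[-0.13,0,0,0]]])

```text
time: 21.07
tool_pos: [432.1, -28.8, 115.9]
tcp_rot: [2.466, 1.557, 2.517]
contact_force: [1.3, -0.0, -3.0]
grip_width: 24.1
```

Run:
```python
from h import *
x,y=binw(24,-76); to(x,y,120,4.8)
```

```text
pos [432.1 -28.8 115.9] x-axis [-0.011  0.008 -1.   ] jaw hd 92.9 q6 -1.87 grip 24.1 F [ 1.3 -0.  -3. ] t 21.07
shift [-0.0039  0.2199  0.1616] turn 88.1
```

Gripped. The free floor is alongside the kept bar, so I'll lay this one parallel to it at bin (-43,-60), jaw heading 132.

Run:
```python
from h import *
x,y=binw(-43,-60); to(x,y,120,132.2)
```

```text
pos [432.1 -28.8 115.9] x-axis [-0.011  0.008 -1.   ] jaw hd 92.9 q6 -1.87 grip 24.1 F [ 1.3 -0.  -3. ] t 21.07
shift [-0.0031  0.2337  0.0942] turn -39.3
```

>>> step_arm(targets=[[[-0.003,0.02,0.008,-6],[-0.003,0.057,0.023,-13],[-0.003,0.094,0.038,-20],[-0.003,0.131,0.053,-27],[-0.003,0.168,0.068,-34]]])

```text
time: 21.48
tool_pos: [491.2, 144.1, 119.4]
tcp_rot: [1.914, 1.557, 2.564]
contact_force: [1.2, -0.4, -2.1]
grip_width: 23.5
```

Run:
```python
from h import *
x,y=binw(-43,-60); to(x,y,110,132.2)
```

```text
pos [491.2 144.1 119.4] x-axis [-0.012  0.008 -1.   ] jaw hd 127.2 q6 -2.1 grip 23.5 F [ 1.2 -0.4 -2.1] t 21.48
shift [0.0096 0.0379 0.0578] turn -5.0
```

>>> step_arm(targets=[[[0,0.015,0.02,-5],[0.002,0.032,0.05,-5],[0.006,0.038,0.058,-5],[0.01,0.038,0.058,-5],[0.02,0.038,0.058,-5]]])

```text
time: 21.9
tool_pos: [514.0, 209.7, 99.3]
tcp_rot: [1.841, 1.557, 2.58]
contact_force: [0.1, -1.3, -1.6]
grip_width: 23.5
```

Run:
```python
from h import *
x,y=binw(-43,-60); to(x,y,8,132.2)
```

```text
pos [514.  209.7  99.3] x-axis [-0.012  0.007 -1.   ] jaw hd 132.3 q6 -2.07 grip 23.5 F [ 0.1 -1.3 -1.6] t 21.9
shift [ 0.0913 -0.0015  0.0003] turn 0.1
```

>>> step_arm(targets=[[[0.01,-0.001,0,0],[0.035,-0.001,0,0],[0.06,-0.001,0,0],[0.08,-0.001,0,0],[0.088,-0.001,0,0]]])

```text
time: 22.32
tool_pos: [510.9, 207.4, 7.7]
tcp_rot: [2.103, 1.552, 2.839]
contact_force: [-0.4, -0.1, -2.7]
grip_width: 24.0
```

>>> step_arm(targets=[[[0,0,0.002,0],[0,0,0.003,0],[0,0,0.003,0],[0,0,0.003,0],[0,0,0.003,0]]])

```text
time: 22.73
tool_pos: [514.0, 209.6, 8.8]
tcp_rot: [2.034, 1.554, 2.77]
contact_force: [0.2, -0.4, -2.1]
grip_width: 23.7
```

Run:
```python
from h import *
x,y=binw(-43,-60); to(x,y,8,132.2)
```

```text
pos [514.  209.6   8.8] x-axis [-0.016  0.006 -1.   ] jaw hd 132.2 q6 -2.07 grip 23.7 F [ 0.2 -0.4 -2.1] t 22.73
shift [ 0.0008 -0.0002  0.    ] turn -0.0
```

>>> step_arm(targets=[[[0,0,0,0],[0,0,0,0],[0,0,0,0],[0,0,0,0],[0,0,0,0]]], jaw=0.6)

```text
time: 23.15
tool_pos: [514.1, 209.6, 9.1]
tcp_rot: [2.021, 1.554, 2.758]
contact_force: [-0.2, 0.3, -0.1]
grip_width: 36.7
```

>>> step_arm(targets=[[[-0.01,0,0,0],[-0.035,0,0,0],[-0.07,0,0,0],[-0.105,0,0,0],[-0.14,0,0,0]]])

```text
time: 23.57
tool_pos: [515.9, 208.7, 151.3]
tcp_rot: [2.02, 1.554, 2.757]
contact_force: [0.9, 0.2, -0.8]
grip_width: 36.7
```

Run:
```python
from h import *
to(653.4,-2,120,100)
a=cap('top'); save(a,'t7.png',(100,150,300,280),3)
```

```text
pos [515.9 208.7 151.3] x-axis [-0.015  0.006 -1.   ] jaw hd 132.2 q6 -2.07 grip 36.7 F [ 0.9  0.2 -0.8] t 23.57
shift [ 0.0279 -0.2488 -0.0395] turn 32.2
```

View pics/t7.png

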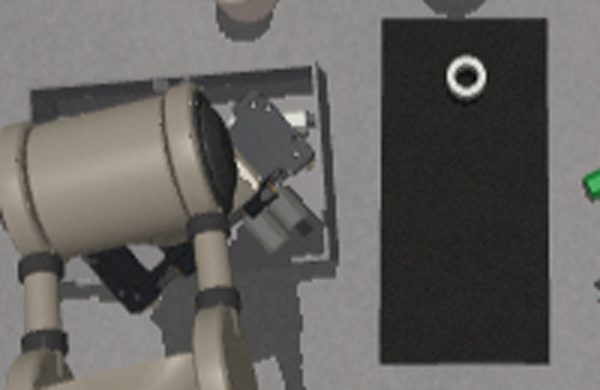

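Top crop: the mat holds only the sleeve now, at (466,77). One bar lies next to the kept bar at (270,225), and the other's end shows at (298,120). Next is the sleeve; first the mug clearance.

>>> step_arm(targets=[[[0,-0.02,-0.003,0],[0,-0.05,-0.008,3],[0,-0.09,-0.014,10],[0,-0.13,-0.02,17],[0,-0.17,-0.026,24]]], jaw=0.3)

```text
time: 24.03
tool_pos: [615.5, 65.0, 158.2]
tcp_rot: [1.501, 1.561, 1.814]
contact_force: [0.0, 1.1, -1.0]
grip_width: 62.7
```

Run:
```python
from h import *
to(653.4,-2,70,90)
a=cap('top'); P=cloud(a); q=P[105:155,225:275].reshape(-1,3); q=q[q[:,2]>60]; print('mug',q.min(0).round(),q.max(0).round());
```

```text
pos [615.5  65.  158.2] x-axis [-0.002  0.009 -1.   ] jaw hd 107.9 q6 -1.91 grip 62.7 F [ 0.   1.1 -1. ] t 24.03
shift [ 0.0875 -0.0762  0.0154] turn 17.9
mug [610. -36.  60.] [821.  65. 548.]
```

>>> step_arm(targets=[[[0,-0.02,0.005,6],[0,-0.05,0.01,12],[0.01,-0.074,0.0154,17.9],[0.03,-0.074,0.0154,17.9],[0.05,-0.074,0.0154,17.9]]])

```text
time: 24.5
tool_pos: [656.9, -9.7, 107.6]
tcp_rot: [1.04, 1.565, 1.026]
contact_force: [0.3, 1.4, -0.2]
grip_width: 64.3
```

Run:
```python
from h import *
import pickle
a,_=pickle.load(open('c0.pkl','rb')); P=cloud(a); q=P[105:155,225:275].reshape(-1,3); q=q[q[:,2]>70]; print('mug',q.min(0).round(),q.max(0).round())
to(653.4,-2,-8,90)
```

```text
mug [741. -36.  70.] [819.  61.  97.]
pos [656.9  -9.7 107.6] x-axis [ 0.003  0.005 -1.   ] jaw hd 89.2 q6 -1.69 grip 64.3 F [ 0.3  1.4 -0.2] t 24.5
shift [ 0.1156  0.0071 -0.004 ] turn -0.8
```

>>> step_arm(targets=[[[0.005,0.005,-0.003,-0.8],[0.02,0.0075,-0.004,-0.8],[0.04,0.0075,-0.004,-0.8],[0.06,0.0075,-0.004,-0.8],[0.07,0.0075,-0.004,-0.8]]])

```text
time: 24.92
tool_pos: [652.1, -0.9, 36.3]
tcp_rot: [1.44, 1.565, 1.441]
contact_force: [-0.8, -0.6, -0.3]
grip_width: 64.2
```

Run:
```python
from h import *
to(653.4,-2,-8,90)
```

```text
pos [652.1  -0.9  36.3] x-axis [ 0.001  0.005 -1.   ] jaw hd 90.1 q6 -1.7 grip 64.2 F [-0.8 -0.6 -0.3] t 24.92
shift [ 0.0443 -0.0013  0.0013] turn 0.1
```

>>> step_arm(targets=[[[0.01,-0.001,0.0013,0],[0.025,-0.001,0.0013,0],[0.038,-0.001,0.0013,0],[0.044,-0.001,0.0013,0],[0.044,-0.001,0.0013,0]]])

```text
time: 25.33
tool_pos: [652.5, -1.4, -9.0]
tcp_rot: [1.872, 1.565, 1.873]
contact_force: [-0.8, 0.0, -0.3]
grip_width: 64.4
```

>>> step_arm(targets=[[[0,0,0,0],[0,0,0,0],[0,0,0,0],[0,0,0,0],[0,0,0,0]]], jaw=0.75)

```text
time: 25.75
tool_pos: [653.0, -1.5, -8.3]
tcp_rot: [1.668, 1.565, 1.67]
contact_force: [-0.1, 0.2, 2.3]
grip_width: 39.5
```

>>> step_arm(targets=[[[0,0,0,0],[-0.01,0,0,0],[-0.04,0,0,0],[-0.08,0,0,0],[-0.12,0,0,0]]])

```text
time: 26.17
tool_pos: [652.0, -2.1, 112.5]
tcp_rot: [2.108, 1.564, 2.109]
contact_force: [0.8, -0.9, -2.3]
grip_width: 39.4
```

Run:
```python
from h import *
x,y=binw(-42,70); to(x,y,120,55)
```

```text
pos [652.   -2.1 112.5] x-axis [-0.003  0.006 -1.   ] jaw hd 90.1 q6 -1.7 grip 39.4 F [ 0.8 -0.9 -2.3] t 26.17
shift [-0.005   0.3414 -0.1472] turn 35.1
```

>>> step_arm(targets=[[[-0.003,0.02,-0.009,0],[-0.005,0.055,-0.024,0],[-0.005,0.092,-0.04,0],[-0.005,0.129,-0.056,0],[-0.005,0.165,-0.071,0]]])

```text
time: 26.58
tool_pos: [579.6, 164.2, 119.5]
tcp_rot: [2.065, 1.564, 2.065]
contact_force: [0.9, -0.4, -2.2]
grip_width: 39.1
```

>>> step_arm(targets=[[[0,0.035,-0.015,7],[0,0.07,-0.03,14],[0,0.105,-0.045,21],[0,0.14,-0.06,28],[0,0.165,-0.071,35]]])

```text
time: 27.0
tool_pos: [506.7, 331.7, 121.5]
tcp_rot: [2.644, 1.563, 2.035]
contact_force: [-0.2, 0.5, -1.8]
grip_width: 38.9
```

Run:
```python
from h import *
x,y=binw(-42,70); to(x,y,80,55)
```

```text
pos [506.7 331.7 121.5] x-axis [-0.003  0.007 -1.   ] jaw hd 55.1 q6 -0.52 grip 38.9 F [-0.2  0.5 -1.8] t 27.0
shift [ 0.0415  0.0045 -0.0059] turn 0.1
```

>>> step_arm(targets=[[[0.01,0.004,-0.005,0],[0.035,0.0045,-0.006,0],[0.065,0.0045,-0.006,0],[0.095,0.0045,-0.006,0],[0.105,0.0045,-0.006,0]]])

```text
time: 27.42
tool_pos: [501.4, 337.9, 12.4]
tcp_rot: [-2.86, 1.56, 2.816]
contact_force: [-0.5, -0.0, -2.4]
grip_width: 38.6
```

Run:
```python
from h import *
x,y=binw(-42,70); to(x,y,-2.5,55)
```

```text
pos [501.4 337.9  12.4] x-axis [-0.01   0.003 -1.   ] jaw hd 55.2 q6 -0.51 grip 38.6 F [-0.5 -0.  -2.4] t 27.42
shift [0.0149 0.0026 0.0019] turn 0.2
```

>>> step_arm(targets=[[[0.005,0.0026,0.002,0],[0.01,0.0026,0.002,0],[0.015,0.0026,0.002,0],[0.015,0.0026,0.002,0],[0.015,0.0026,0.002,0]]])

```text
time: 27.83
tool_pos: [505.1, 339.1, -1.6]
tcp_rot: [-2.982, 1.561, 2.694]
contact_force: [-0.4, -0.4, -1.6]
grip_width: 39.2
```

>>> step_arm(targets=[[[0,0,0,0],[0,0,0,0],[0,0,0,0],[0,0,0,0],[0,0,0,0]]], jaw=0.45)

```text
time: 28.25
tool_pos: [505.3, 339.2, -1.2]
tcp_rot: [-3.046, 1.562, 2.63]
contact_force: [0.3, -0.4, 0.6]
grip_width: 50.7
```

>>> step_arm(targets=[[[-0.01,0,0,0],[-0.035,0,0,0],[-0.07,0,0,0],[-0.105,0,0,0],[-0.14,0,0,0]]])

```text
time: 28.67
tool_pos: [506.1, 338.5, 141.1]
tcp_rot: [-3.052, 1.562, 2.624]
contact_force: [0.4, 0.3, 1.0]
grip_width: 50.5
```

>>> step_arm(targets=[[[-0.03,0,0,0],[-0.06,0.01,-0.02,0],[-0.08,0.03,-0.04,0],[-0.1,0.05,-0.06,0],[-0.1,0.07,-0.08,0]]])

```text
time: 29.08
tool_pos: [482.0, 443.1, 248.4]
tcp_rot: [2.173, 1.561, 1.565]
contact_force: [0.0, -0.2, 1.6]
grip_width: 50.6
```

Run:
```python
from h import *
to(350,350,250)
```

```text
pos [482.  443.1 248.4] x-axis [ 0.    0.01 -1.  ] jaw hd 55.2 q6 -0.34 grip 50.6 F [ 0.  -0.2  1.6] t 29.08
shift [-0.0026 -0.1518 -0.0553] turn 0
```

>>> step_arm(targets=[[[0,-0.02,-0.03,0],[0,-0.04,-0.06,0],[0,-0.06,-0.09,0],[0,-0.08,-0.12,0],[0,-0.1,-0.14,0]]])

```text
time: 29.5
tool_pos: [307.2, 441.1, 249.1]
tcp_rot: [2.195, 1.56, 1.589]
contact_force: [0.2, 0.2, 0.8]
grip_width: 51.0
```

Run:
```python
from h import *
print(bot.get_obs()['tool_pos'])
a=cap('top'); s=cap('scene'); P=cloud(a)
A=cv2.resize(a['color'][100:280,95:385],None,fx=2,fy=2); B=cv2.resize(s['color'][150:310,250:450],(580,464))
cv2.imwrite('pics/e.png',cv2.resize(np.vstack([A[:, :580],B[:240]]),(580,600))[...,::-1])
Z=P[...,2]; g=a['color'].astype(int).sum(2)/3
B=(P[...,:2]-[552,272.8])@MB
m=(abs(B[...,0])<88)&(abs(B[...,1])<133)&(Z>18)&(Z<45)&(g>120)
n,l,st,_=cv2.connectedComponentsWithStats(m.astype(np.uint8))
for k in range(1,n):
    if st[k,4]<25: continue
    yy,xx=np.where(l==k); W=(ray(a,np.c_[xx,yy],26)[:,:2]-[552,272.8])@MB; r=cv2.minAreaRect(W.astype(np.float32)); print(np.round(r[0]),np.round(r[1]),round(r[2]),np.median(Z[yy,xx]).round(1))
d=(abs(B[...,0])<25)&(abs(B[...,1])<5)&(Z>60)&(Z<120);print('block z',np.median(Z[d]).round(1),d.sum())
```

```text
[307.24337838 441.13503839 249.07495585]
[ 50. -81.] [76. 21.] 90 26.2
[32. 88.] [37. 38.] 41 36.7
[-21. -82.] [76. 23.] 37 25.8
[-41. -61.] [78. 25.] 33 26.6
[-40.  71.] [36. 39.] 87 37.1
block z 99.5 80
```

View pics/e.png

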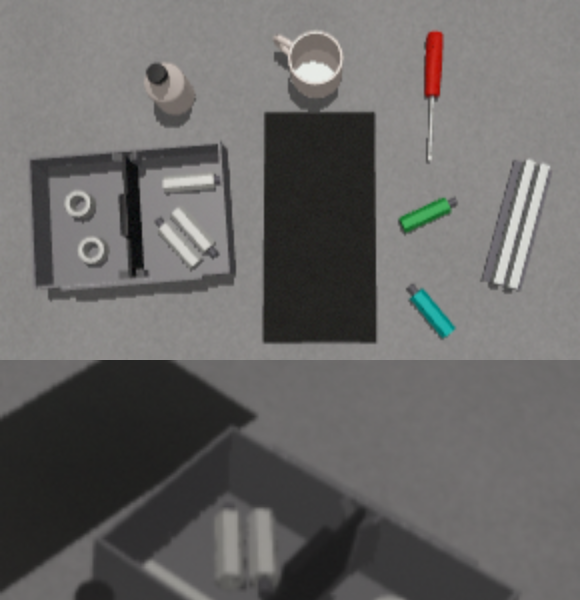

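The final picture shows the divider seated at (132,215). Three bars are in the −y end at (190,183), (195,232) and (178,243), and two sleeves are in the +y end at (79,205) and (92,250). The mat is empty, and the mug, bottle and screwdriver have not moved.

```bash
python3 -c "
from h import *
print(bot.close_job())"
```

```text
the job is handed in; nothing more can be done
None
```

The job is done and handed in at about 30 s of the 70 s allowed. I took the divider from its stand and pushed it to the floor in the bin's slots. Then both steel bars went into the end with the kept bar, and the sleeve into the end with the kept sleeve.

**Last checks:**
- **Divider:** the block top reads 99.5 mm, against 99 mm expected when fully seated.
- **Bars:** three lie flat in the −y end, with tops at about 26 mm.
- **Sleeves:** two stand in the +y end, with tops at about 37 mm.
- **Surroundings:** the mat is empty, and the mug, bottle, screwdriver and coloured bars look untouched.
- **Forces:** the highest wrist reading I saw was about 15 N, during the divider push.

**What failed or disagreed:** the first grasp of a bar closed on air, because the real fingertips end about 22 mm above the reported TCP. I measured this in the wrist depth image, corrected for it, and the retry worked. The same offset means the divider's grip block was held only by its top few millimetres, but it held. The two bars were dropped roughly 10–20 mm and the sleeve about 5 mm, to keep the gripper body off the bin rim. No check failed at the end.

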